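# Move an order carrier to the next rail

### The job

Two order carriers hang on the lower, waiting rail: take the wide-plated one nearest the free end, lift it over the upturned end stop and off that rail, then over the end stop of the empty, higher next rail and hang it there. Slide it back along that rail until it is fully home against the collar at the post, and leave it hanging straight and still. Do not drop it, and leave the other carrier and the things on the bench where they are.

Things in the scene. Friction and masses are not known exactly. Their poses are not given: they have to be found in the camera images.
- carrier_grip (a point): Carrier to move (wide plate, nearer the free end of the waiting rail, 0.13 to 0.22 kg): centre of its black grip tab, 34 mm above the bar axis when hung. Tab: 24 mm along the rail (x), 10 mm thick (y), 46 mm high, top 57 mm and foot 11 mm above the bar axis. x runs along the rail (to the post at the start), y level across it, z up.
- carrier: Same carrier, point on the bar axis when hung, same axes. Its hook, seen along the rail, is a C open to +y: a roof over the bar, 24 mm long; two legs 26 mm apart inside, 34 mm outside; the -y leg goes down to a floor 42 mm under the bar axis, the +y leg is a lip ending 19.5 mm under it. It can rise 36 mm until the floor meets the bar; passing an end stop takes 16 mm; 26 mm is midway.
- carrier_plate (a point): Same carrier, centre of its plate, 84 mm under the bar axis. The aluminium plate with a paper card and a small black sensor hangs across the rail: 74 mm wide (y), 76 mm high, 4 mm thick (x), its foot 122 mm under the bar axis.
- other_carrier_grip (a point): The other carrier: same hook and tab but a narrow plate (40 mm wide, 90 mm high), hanging on the waiting rail near its post; it stays there. This point is the centre of its grip tab, axes as for the first carrier.
- waiting_rail: Fixed stand of the rail with both carriers. Origin on the bench under the post, x from free end to post, z up. The 12 mm round bar runs level from the post to -x, its axis 165 mm above the bench. End stop at x = -220 mm: a 10 mm pin turned up, top 22 mm above the bar axis. Collar at the post: 28 mm diameter, face at x = -20 mm. Post top 9 mm above the bar axis. Foot 200 x 90 x 10 mm.
- next_rail: Fixed stand of the next rail, empty at the start and roughly parallel to the other, either side of it; same build, origin and axes, but its bar axis is 185 mm above the bench (20 mm higher). End stop at x = -220 mm, collar face at x = -20 mm. A carrier fully home has its saddle against the collar, its grip tab centre then at x = -32 mm.
- next_rail_stop (a point): On the next rail's bar axis at its upturned end stop (free end); axes as the stand.
- waiting_rail_stop (a point): On the waiting rail's bar axis at its upturned end stop (free end); axes as the stand.
- next_rail_home (a point): On the next rail's bar axis at the face of the collar by the post; axes as the stand.
- canister: White filter canister, 68 mm diameter, 90 mm high, loose on the bench; bystander. Origin at the centre of its underside.
- carton: Closed cardboard carton 90 x 130 x 70 mm, loose; bystander. Origin at the centre of its underside.
- parts_bin: Open cardboard parts bin 170 x 110 x 75 mm, loose; bystander. Origin at the centre of its underside.

How it is judged:
By the outcome, as a careful person would: the job done as asked, in the order asked, and still so for the second after the job is handed in, with the robot touching nothing.
It also fails if it takes over 51 s, if anything falls off the work surface, if the arm or the gripper's body presses on something with over 40 N, if the wrist force passes 120 N, or if a joint passes its speed limit or range.

### The arm

A 6-joint arm with a two-finger parallel gripper is mounted at the origin on the work surface. World frame = base frame: x ahead of the robot, y to its left, z up, the work surface at z = 0. Lengths are in m, angles in rad, forces in N, time in s.
With the tool pointing down it reaches from about 0.3 to 1 m from the base axis. Payload 5.1 kg.
Tool frame: the origin (TCP) lies midway between the tips of the shut fingers; the grasp point (between the pads) lies 19 mm behind it; z points along the fingers, y is the direction in which the jaws open and shut (so a half turn about z gives the same grasp; the last joint's range is limited). The gripper opens to 95 mm and grips with 3 to 60 N. Pads are 20 mm wide; open, the fingers measure 119 mm over their backs; the gripper's body (75 mm by 180 mm) begins 59 mm behind the grasp point.
Start: joints at [1.182, 0.124, 1.65, -0, 1.367, -0.083], TCP at [0.196, 0.62, 0.215] pointing down, gripper open.
Joint ranges: [-2.61, 2.61], [-1.02, 2.33], [0.03, 2.71], [-1.35, 4.49], [0.32, 2.68], [-2.91, 2.91]. Speed limits (rad/s): [2.57, 2.57, 3.14, 3.14, 3.14, 3.14].

### API

Orientations are given as a unit quaternion [w, x, y, z].
In Python, from bench import manip, cams gives the robot as it stands.
- The arm moves only by the tool apply_moves, never from a script. Its argument "motion" is a list of rows, each a list of 7 numbers: the opening, from 0 (shut) to 1 (fully open), then the shift along the tool's x, y, z in mm, then the turn, a rotation vector about the tool's x, y, z in degrees. A call has exactly 8 rows; each row shifts and turns the commanded pose from where the row before left it, along the tool's axes as they then stand; what a row does not reach is not made up. A row lasts 1/10 s, in which the tool goes at most 50 mm and 8.59 degrees, less where a joint would pass 70% of its speed; a pose out of reach is approached as far as the arm can. A call with a gripper value outside its range is refused whole. The fingers move at their own pace and stop on an object; "force" is the grip in N (left out, the last holds). Time passes only in rows, so rows that do not move let the fingers close, or fill a call up. It gives the time, the measured TCP pose, the force and the opening at its end, in the units of the state.
- manip.get_obs(): the state, without advancing time (a new reading comes with each control period).
- cams.camera(name): name is "scene" or "top"; returns the picture (384x512x3 uint8, red, green, blue); there is no depth.
- cams.camera_info(name): a dict with "fov_y" (degrees; the focal length in pixels is half the picture's height over the tangent of half this angle, whatever the lens; pixels are square), "cx", "cy" (the principal point, pixels), "eye" and "orientation" of the camera in the world. Camera axes: x right, y down, z forward; pixel columns grow to the right and rows downward; lengths in m; the calibration is good to about 2 mm. A picture is of the moment at which its call begins. camera_info takes no time and is no camera call.
- manip.close_job(): hands the job in, once; it reports no verdict.
The state is a dict: "time_s": time; "joints": joint angles; "joint_vel": joint speeds; "tau": joint torques, N m; "position": TCP position; "tcp_rot": TCP orientation; "force": force on the tool from outside, world axes, zero at the start; "torque": the same for the moment, N m; "finger_gap": opening from 0.0 (shut) to 1.0 (fully open).
Only numpy, scipy, OpenCV 4.12 (cv2) and the standard library are available. Lean on these libraries where they do the work, as an engineer would, in place of code of your own. Each camera call takes 0.05 s, during which the arm holds its last target.

## Working session

There is one attempt and no reset: what is moved stays moved. The work goes in short steps, Python scripts to look and compute and a tool call to move; the robot and the scene stay as the last step left them, time stands still between calls to the robot, and variables do not carry over. Pictures are saved under pics/ and viewed, and the job is handed in when it is done.

Besides the shell and the picture viewer there is one more tool, called after ">>>" by a JSON object that holds its "op" and its "data". apply_moves: Moves the arm, as the interface text tells. Its arguments: {"type":"object","properties":{"motion":{"type":"array","items":{"type":"array","items":{"type":"number"}}},"force":{"type":"number"}},"required":["motion"]}

```bash
mkdir -p pics; ls
python3 - <<'E'
from bench import manip, cams
import cv2
for n in ("scene","top"):
    im=cams.camera(n); cv2.imwrite(f"pics/{n}0.png",cv2.cvtColor(im,cv2.COLOR_RGB2BGR)); print(n,cams.camera_info(n))
print(manip.get_obs())
E
```

```text
pics
scene {'fov_y': 51.48864802350948, 'cx': 257.34794617767835, 'cy': 190.04190479149378, 'eye': array([0.93035586, 0.52611553, 1.04457886]), 'orientation': array([-0.07540438,  0.26758378,  0.91610896, -0.28889008])}
top {'fov_y': 52.242071652024734, 'cx': 252.1387315389394, 'cy': 192.19598169442776, 'eye': array([5.44073038e-01, 2.40101826e-04, 1.14981322e+00]), 'orientation': array([-0.0167585 ,  0.71436008, -0.69911504,  0.02543578])}
{'time_s': 0.1, 'joints': array([ 1.18242114e+00,  1.24433144e-01,  1.65152492e+00,  4.55704789e-06,
        1.36755690e+00, -8.26203784e-02]), 'joint_vel': array([-9.75869292e-04, -2.51534728e-03, -3.19540168e-03,  5.16961693e-04,
       -2.28935864e-03,  9.91399924e-05]), 'tau': array([ 6.71841244e-04, -4.18884802e+01, -3.61096144e+01,  7.77481939e-02,
        4.61707253e-02, -7.16990098e-05]), 'position': array([0.19547218, 0.61928974, 0.21352177]), 'tcp_rot': array([-2.26432115e-04,  1.52282991e-01,  9.88336464e-01, -9.34100936e-04]), 'force': array([0.22214396, 1.11834842, 0.17386811]), 'torque': array([ 0.03634776,  0.00382641, -0.00503414]), 'finger_gap': 1.0004305149794073}
```

View pics/scene0.png

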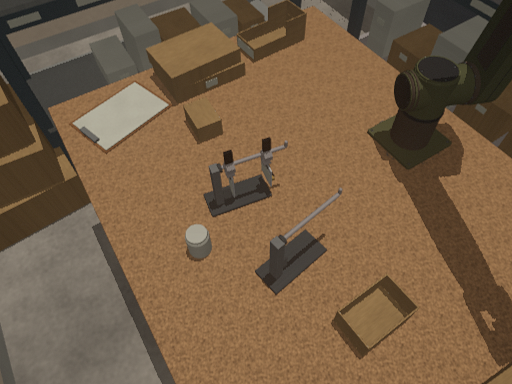

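View pics/top0.png

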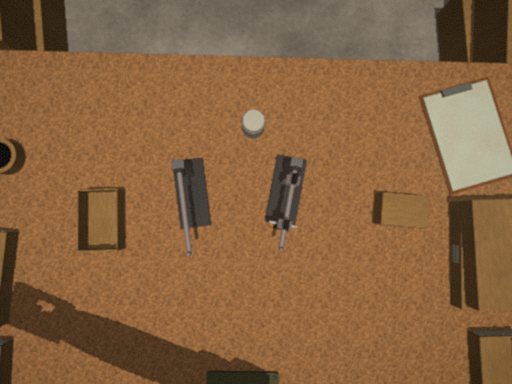

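Run:
```python
import cv2
a=cv2.imread("pics/scene0.png");b=cv2.imread("pics/top0.png")
cv2.imwrite("pics/sA.png",cv2.resize(a[130:220,195:295],None,fx=6,fy=6,interpolation=cv2.INTER_CUBIC))
cv2.imwrite("pics/sB.png",cv2.resize(a[180:295,250:350],None,fx=5,fy=5,interpolation=cv2.INTER_CUBIC))
cv2.imwrite("pics/tA.png",cv2.resize(b[145:260,160:310],None,fx=5,fy=5,interpolation=cv2.INTER_CUBIC))
```

```text
(no output)
```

View pics/sA.png

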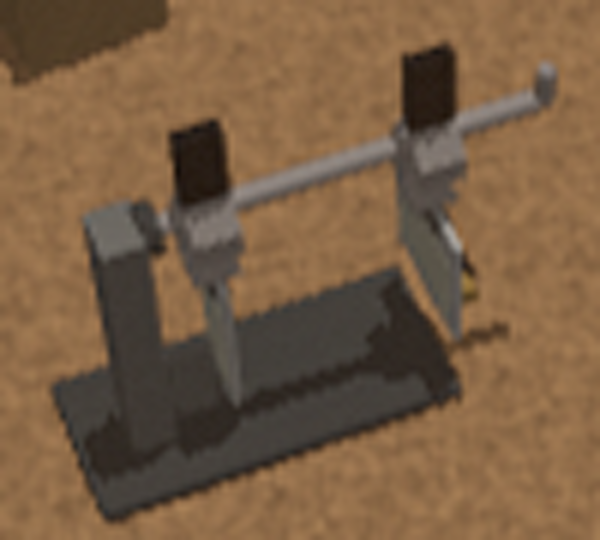

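View pics/sB.png

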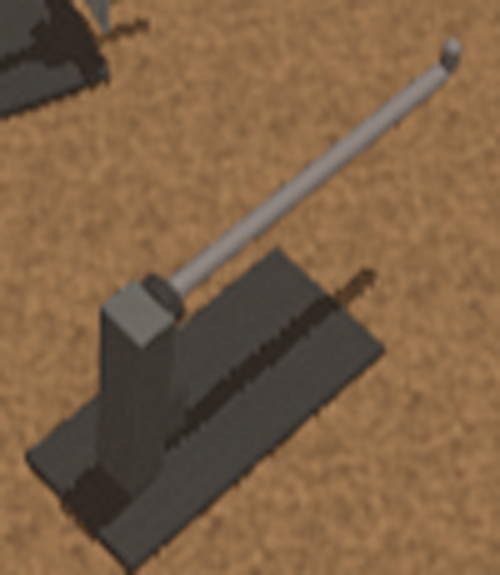

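View pics/tA.png

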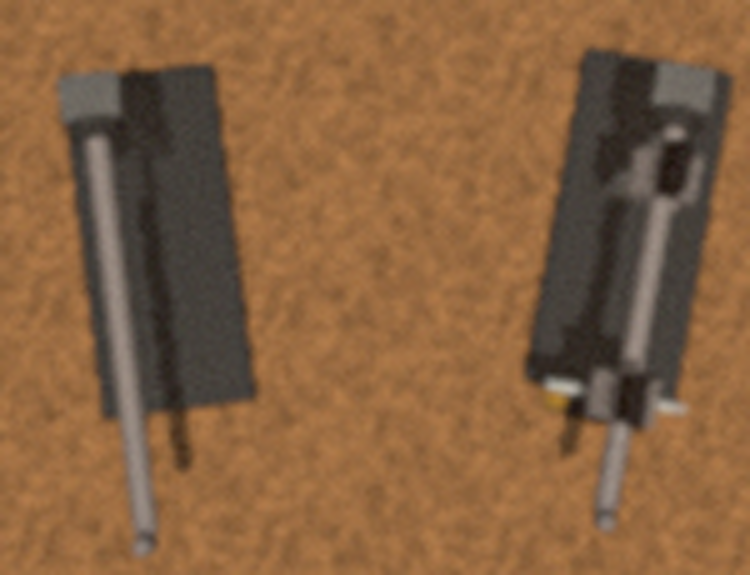

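```bash
cat > h.py <<'E'
import numpy as np, cv2
from bench import manip,cams
from scipy.spatial.transform import Rotation as R
def ray(n,u,v):
    c=cams.camera_info(n); f=192/np.tan(np.radians(c['fov_y']/2))
    w,x,y,z=c['orientation']
    d=R.from_quat([x,y,z,w]).as_matrix()@np.array([(u-c['cx'])/f,(v-c['cy'])/f,1])
    return np.array(c['eye']),d/np.linalg.norm(d)
def plane(n,u,v,z):
    e,d=ray(n,u,v); return e+d*(z-e[2])/d[2]
def tri(a,b):
    (e1,d1),(e2,d2)=ray('scene',*a),ray('top',*b)
    s,t=np.linalg.lstsq(np.c_[d1,-d2],e2-e1,rcond=None)[0]
    p,q=e1+s*d1,e2+t*d2
    return (p+q)/2,np.linalg.norm(p-q)*1000
def proj(n,P):
    c=cams.camera_info(n); f=192/np.tan(np.radians(c['fov_y']/2))
    w,x,y,z=c['orientation']
    q=R.from_quat([x,y,z,w]).as_matrix().T@(np.array(P)-c['eye']); return np.array([c['cx']+f*q[0]/q[2],c['cy']+f*q[1]/q[2]])
def blobs(im,mask,off,minA=6):
    n,l,s,c=cv2.connectedComponentsWithStats(mask.astype(np.uint8))
    return [(s[i,4],(c[i]+off).round(2),s[i,:4]+np.array([off[0],off[1],0,0])) for i in range(1,n) if s[i,4]>=minA]
E
python3 - <<'E'
from h import *
a=cv2.imread("pics/scene0.png");b=cv2.imread("pics/top0.png")
for im,(x0,x1,y0,y1) in ((a,(195,295,130,220)),(b,(262,310,145,260))):
    c=im[y0:y1,x0:x1].astype(int); 
    for th in (30,40,50):
        print(th,[(int(q[0]),q[1],q[2].tolist()) for q in blobs(im,c.max(2)<th,np.array([x0,y0]))])
# grey bar masks
for nm,im,(x0,x1,y0,y1) in (('scene',a,(275,345,185,245)),('scene',a,(235,292,140,165)),('top',b,(172,195,165,260)),('top',b,(275,300,165,255))):
    c=im[y0:y1,x0:x1].astype(int); m=(c.max(2)-c.min(2)<35)&(c.max(2)>90)
    print(nm)
    if nm=='top':
        for r in range(0,y1-y0,4):
            k=np.where(m[r])[0]+x0
            if len(k): print(r+y0,k.min(),k.max(),len(k),end='; ')
    else:
        for r in range(0,x1-x0,4):
            k=np.where(m[:,r])[0]+y0
            if len(k): print(r+x0,k.min(),k.max(),len(k),end='; ')
    print()
E
```

```text
30 []
40 [(7, array([268.43, 140.14]), [267, 138, 3, 6]), (13, array([263.46, 146.54]), [263, 141, 4, 10]), (6, array([268.83, 147.33]), [268, 145, 2, 5]), (74, array([227.49, 157.23]), [224, 151, 8, 13])]
50 [(91, array([265.84, 144.34]), [262, 138, 8, 14]), (98, array([227.73, 156.93]), [224, 150, 9, 14]), (208, array([249.99, 191.76]), [225, 177, 45, 29]), (45, array([212.96, 204.33]), [209, 199, 9, 10])]
30 []
40 []
50 [(22, array([285.95, 159.68]), [283, 157, 8, 7]), (23, array([281.65, 175.87]), [279, 172, 6, 9]), (41, array([294.2 , 178.05]), [292, 174, 6, 10]), (11, array([281.73, 189.36]), [281, 186, 3, 8]), (86, array([276.69, 211.26]), [266, 195, 17, 26]), (33, array([285.64, 224.03]), [284, 220, 5, 9])]
scene
275 237 244 8; 279 239 244 6; 283 236 244 4; 287 233 238 6; 291 229 235 7; 295 226 231 6; 299 223 228 6; 303 220 225 6; 307 217 221 5; 311 213 218 6; 315 210 215 6; 319 207 212 6; 323 204 208 5; 327 200 205 6; 331 197 202 6; 335 194 199 6; 339 188 195 5; 
scene
235 161 164 4; 239 160 163 4; 243 158 161 4; 247 157 160 4; 251 156 159 4; 255 154 157 4; 259 153 156 4; 267 152 158 7; 271 149 159 9; 275 148 151 4; 279 146 149 4; 283 145 148 4; 287 142 143 2; 
top
165 172 183 12; 169 173 173 1; 173 177 181 5; 177 177 181 5; 181 178 182 5; 185 178 182 5; 189 179 183 5; 193 179 184 6; 197 180 184 5; 201 180 185 6; 205 181 185 5; 209 181 185 5; 213 182 186 5; 217 182 186 5; 221 183 187 5; 225 183 188 6; 229 184 188 5; 233 185 188 4; 237 186 189 4; 241 186 189 4; 245 186 190 5; 249 187 190 4; 253 187 190 4; 
top
165 291 299 9; 173 291 291 1; 177 287 299 6; 181 285 299 9; 185 290 298 9; 189 289 293 5; 193 288 292 5; 197 288 292 5; 201 287 291 5; 205 286 290 5; 209 285 290 6; 213 285 289 5; 217 285 288 4; 221 275 292 9; 225 278 294 10; 229 282 289 4; 233 282 284 3; 237 281 284 4; 241 280 283 4; 245 279 282 4; 249 280 282 3;
```

Run:
```python
from h import *
def line(n,pts,z):
    P=np.array([plane(n,*p,z) for p in pts]); m=P.mean(0); d=np.linalg.svd(P-m)[2][0]; d*=np.sign(d[0]); return m,d
T=[(189,181),(201,182.5),(209,183),(221,185),(229,186),(241,187.5),(249,188.5)]
nm,nd=line('top',[(c,r) for r,c in T],.185)
T=[(189,291),(197,290),(205,288),(213,287),(237,282.5),(245,280.5)]
wm,wd=line('top',[(c,r) for r,c in T],.165)
nm2,nd2=line('scene',[(287,235.5),(295,228.5),(303,222.5),(311,215.5),(319,209.5),(327,202.5),(335,196.5)],.185)
wm2,wd2=line('scene',[(239,161.5),(247,158.5),(255,155.5),(275,149.5),(283,146.5)],.165)
for m,d in ((nm,nd),(nm2,nd2),(wm,wd),(wm2,wd2)):
    print('y at x=.4,.6:',[(m+d*(x-m[0])/d[0])[1].round(4) for x in (.4,.5,.6)],'ang',np.degrees(np.arctan2(d[1],d[0])).round(2))
# tab centres
print('wide',tri((265.84,144.3),(285.8,223.6))); print('narrow',tri((227.6,157),(294.2,177.8)))
for s,t,l in (((286,144),(281,247.5),'wstop'),((340,192),(188.5,252),'nstop')): print(l,tri(s,t))
# stop pin tops and others
cs=lambda u,v,s,x,y:((u+.5)/s-.5+x,(v+.5)/s-.5+y)
print('wtop',tri(cs(546,70,6,195,130),cs(605,521,5,160,145)),'ntop',tri(cs(453,45,5,250,180),cs(145,542,5,160,145)))
for l,p,z in (('wfoot',[(583,50),(732,75),(680,400),(527,380)],.01),('nfoot',[(212,66),(255,398),(105,417)],.01),('wpost',[(655,65),(714,70),(712,110)],.174),('npost',[(60,75),(121,72),(122,118),(66,122)],.194)):
    print(l,[plane('top',*cs(*q,5,160,145),z)[:2].round(4) for q in p])
```

```text
y at x=.4,.6: [np.float64(0.1321), np.float64(0.1479), np.float64(0.1638)] ang 9.02
y at x=.4,.6: [np.float64(0.1303), np.float64(0.1459), np.float64(0.1616)] ang 8.9
y at x=.4,.6: [np.float64(-0.0733), np.float64(-0.0904), np.float64(-0.1074)] ang -9.68
y at x=.4,.6: [np.float64(-0.0745), np.float64(-0.0914), np.float64(-0.1082)] ang -9.57
wide (array([ 0.52683365, -0.09389744,  0.20187686]), np.float64(0.5347566713949014))
narrow (array([ 0.63885281, -0.11294113,  0.20087931]), np.float64(1.379225909671523))
wstop (array([ 0.4655774 , -0.08462399,  0.17404608]), np.float64(3.075686798533451))
nstop (array([0.45230117, 0.1405497 , 0.19387161]), np.float64(1.9130827529379704))
wtop (array([ 0.46523031, -0.08402265,  0.18611836]), np.float64(1.5901685655011464)) ntop (array([0.45144639, 0.13820131, 0.20572091]), np.float64(0.9472828677388232))
wfoot [array([ 0.7244, -0.0813]), array([ 0.7117, -0.1691]), array([ 0.5208, -0.1413]), array([ 0.5305, -0.0521])]
nfoot [array([0.7099, 0.1358]), array([0.5168, 0.1054]), array([0.504 , 0.1918])]
wpost [array([ 0.6917, -0.1059]), array([ 0.6899, -0.1357]), array([ 0.6696, -0.1349])]
npost [array([0.677 , 0.1882]), array([0.6792, 0.1584]), array([0.6565, 0.1572]), array([0.6539, 0.1845])]
```

>>> {"op": "apply_moves", "data": {"motion": [[1, 0, 0, -30, 0, 0, -4], [1, 0, 0, -45, 0, 0, -3.9], [1, -8, -12, -25, 0, 0, 0], [1, -20, -29, 0, 0, 0, 0], [1, -25, -36, 0, 0, 0, 0], [1, -25, -36, 0, 0, 0, 0], [1, -25, -36, 0, 0, 0, 0], [1, -25, -36, 0, 0, 0, 0]]}}

```text
time_s: 0.9
position: [0.2912, 0.4143, 0.3141]
tcp_rot: [-0.0, 0.084, 0.997, -0.0]
force: [0.8, -0.0, -0.2]
finger_gap: 0.994
```

>>> {"op": "apply_moves", "data": {"motion": [[1, -25, -36, 0, 0, 0, 0], [1, -25, -36, 0, 0, 0, 0], [1, -25, -36, 0, 0, 0, 0], [1, -25, -36, 0, 0, 0, 0], [1, -25, -36, 0, 0, 0, 0], [1, -25, -36, 0, 0, 0, 0], [1, -25, -36, 0, 0, 0, 0], [1, -25, -36, 0, 0, 0, 0]]}}

```text
time_s: 1.7
position: [0.4402, 0.0969, 0.3143]
tcp_rot: [-0.0, 0.084, 0.996, 0.0]
force: [1.3, 0.3, 0.4]
finger_gap: 1.0
```

```bash
cat >> h.py <<'E'
def togo(P,yawx=None):
    o=manip.get_obs(); w,x,y,z=o['tcp_rot']; M=R.from_quat([x,y,z,w]).as_matrix()
    yaw=np.degrees(np.arctan2(M[1,0],M[0,0]))
    print('t',o['time_s'],'pos',o['position'].round(4),'yawx',yaw.round(2),'zax',M[:,2].round(4),'F',o['force'].round(1),'gap',round(o['finger_gap'],3))
    D=(np.array(P)-o['position'])*1000
    print('shift now-axes',(M.T@D).round(1))
    if yawx is not None:
        t=(yawx-yaw+180)%360-180; print('turn z',-t)
        M2=M@R.from_euler('z',-t,degrees=True).as_matrix(); print('shift after turn',(M2.T@D).round(1))
E
python3 -c "
from h import *
togo((.527,-.0947,.184),170.4)"
```

```text
t 1.7 pos [0.4402 0.0969 0.3143] yawx 170.37 zax [-1.e-04  1.e-04 -1.e+00] F [1.3 0.3 0.4] gap 1.0
shift now-axes [-117.6 -174.4  130.3]
turn z -0.026859468166321676
shift after turn [-117.5 -174.4  130.3]
```

>>> {"op": "apply_moves", "data": {"motion": [[1, -25, -37, 0, 0, 0, 0], [1, -25, -37, 0, 0, 0, 0], [1, -25, -37, 0, 0, 0, 0], [1, -21, -32, 0, 0, 0, 0], [1, -14, -21, 0, 0, 0, 0], [1, -7, -10, 10, 0, 0, 0], [0.6, 0, 0, 15, 0, 0, 0], [0.6, 0, 0, 10, 0, 0, 0]]}}

```text
time_s: 2.5
position: [0.5253, -0.0914, 0.2769]
tcp_rot: [-0.002, 0.084, 0.996, 0.001]
force: [-0.6, 0.8, -0.8]
finger_gap: 0.884
```

```bash
python3 -c "
from h import *
togo((.527,-.0947,.184),170.4)
for n in ('scene','top'):
    cv2.imwrite(f'pics/{n}1.png',cv2.cvtColor(cams.camera(n),cv2.COLOR_RGB2BGR))
a=cv2.imread('pics/scene1.png')[100:220,190:330];b=cv2.imread('pics/top1.png')[145:265,220:340]
cv2.imwrite('pics/c1.png',np.hstack([cv2.resize(x,(390,390),interpolation=cv2.INTER_CUBIC) for x in (a,b)]))
"
```

```text
t 2.5 pos [ 0.5253 -0.0914  0.2769] yawx 170.4 zax [-0.0031  0.0014 -1.    ] F [-0.6  0.8 -0.8] gap 0.884
shift now-axes [-2.6 -3.  92.9]
turn z 0.0030200658221701815
shift after turn [-2.6 -3.  92.9]
```

View pics/c1.png

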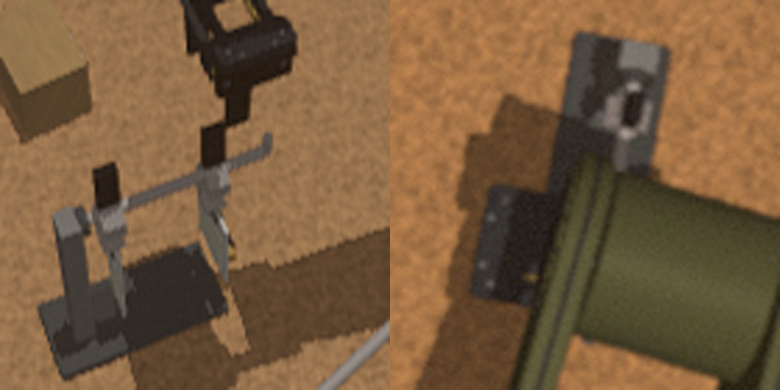

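The gripper hangs above the wide carrier's tab in the scene view (the carrier crop is about (210,145)). The top view is blocked by the wrist. I'll descend next.

```bash
python3 -c "
from h import *
togo((.527,-.0947,.184),170.4)"
```

```text
t 2.6 pos [ 0.5247 -0.0909  0.2763] yawx 170.46 zax [-0.005   0.0017 -1.    ] F [ 0.2 -0.3  0. ] gap 0.809
shift now-axes [-3.4 -3.5 92.3]
turn z 0.06286349203733721
shift after turn [-3.4 -3.5 92.3]
```

>>> {"op": "apply_moves", "data": {"motion": [[0.6, -1, -2, 15, 0, 0, 0], [0.6, -1, -1, 20, 0, 0, 0], [0.6, 0, 0, 15, 0, 0, 0], [0.6, 0, 0, 10, 0, 0, 0], [0.6, 0, 0, 5, 0, 0, 0], [0.6, 0, 0, 0, 0, 0, 0], [0.6, 0, 0, 0, 0, 0, 0], [0.6, 0, 0, 0, 0, 0, 0]]}}

```text
time_s: 3.4
position: [0.5284, -0.0959, 0.2158]
tcp_rot: [0.001, 0.084, 0.996, -0.0]
force: [0.3, 0.7, -0.5]
finger_gap: 0.601
```

```bash
python3 -c "
from h import *
togo((.527,-.0947,.184),170.4)"
```

```text
t 3.4 pos [ 0.5284 -0.0959  0.2158] yawx 170.38 zax [ 1.8e-03 -5.0e-04 -1.0e+00] F [ 0.3  0.7 -0.5] gap 0.601
shift now-axes [ 1.6  1.  31.7]
turn z -0.02086483809878814
shift after turn [ 1.6  1.  31.7]
```

>>> {"op": "apply_moves", "data": {"motion": [[0.6, 1, 0, 10, 0, 0, 0], [0.5, 0, 0, 12, 0, 0, 0], [0.4, 0, 0, 7, 0, 0, 0], [0.4, 0, 0, 3, 0, 0, 0], [0.4, 0, 0, 0, 0, 0, 0], [0.4, 0, 0, 0, 0, 0, 0], [0.4, 0, 0, 0, 0, 0, 0], [0.4, 0, 0, 0, 0, 0, 0]]}}

```text
time_s: 4.2
position: [0.5271, -0.0957, 0.1832]
tcp_rot: [0.0, 0.084, 0.996, -0.0]
force: [0.1, -0.5, -0.2]
finger_gap: 0.4
```

```bash
python3 -c "
from h import *
togo((.527,-.0947,.184),170.4)
a=cams.camera('scene')[:,:,::-1]
cv2.imwrite('pics/c2.png',cv2.resize(a[100:220,190:330],(700,600),interpolation=cv2.INTER_CUBIC))
"
```

```text
t 4.2 pos [ 0.5271 -0.0957  0.1832] yawx 170.38 zax [ 8.e-04 -2.e-04 -1.e+00] F [ 0.1 -0.5 -0.2] gap 0.4
shift now-axes [ 0.2  0.9 -0.8]
turn z -0.020071823247775455
shift after turn [ 0.2  0.9 -0.8]
```

View pics/c2.png

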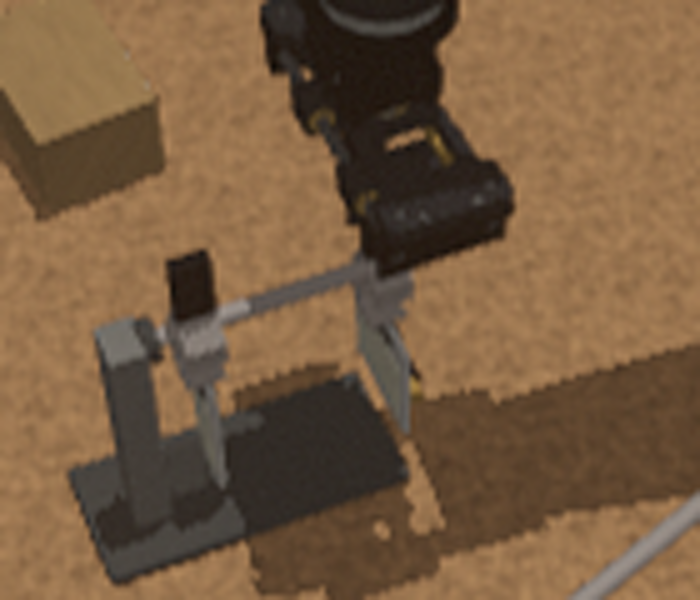

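The gripper is down over the tab, with the carrier hanging undisturbed at about (385,330) in the crop. I'll close the jaws now.

>>> {"op": "apply_moves", "data": {"motion": [[0.25, 0, 0.6, 0, 0, 0, 0], [0.18, 0, 0, 0, 0, 0, 0], [0.14, 0, 0, 0, 0, 0, 0], [0.1, 0, 0, 0, 0, 0, 0], [0.05, 0, 0, 0, 0, 0, 0], [0, 0, 0, 0, 0, 0, 0], [0, 0, 0, 0, 0, 0, 0], [0, 0, 0, 0, 0, 0, 0]], "force": 25}}

```text
time_s: 5.05
position: [0.5268, -0.0971, 0.1831]
tcp_rot: [0.0, 0.084, 0.996, -0.002]
force: [-2.4, -6.2, 0.7]
finger_gap: 0.107
```

```bash
python3 -c "
from h import *
togo((.527,-.0947,.184),170.4)
print(manip.get_obs()['torque'])"
```

```text
t 5.05 pos [ 0.5268 -0.0971  0.1831] yawx 170.37 zax [-2.0e-04 -4.8e-03 -1.0e+00] F [-2.4 -6.2  0.7] gap 0.107
shift now-axes [ 0.2  2.4 -0.9]
turn z -0.026920525346213253
shift after turn [ 0.2  2.4 -0.9]
[-1.33043256  0.28258539 -0.0046434 ]
```

>>> {"op": "apply_moves", "data": {"motion": [[0, 0, -1, 0, 0, 0, 0], [0, 0, -1, 0, 0, 0, 0], [0, 0, 0, 0, 0, 0, 0], [0, 0, 0, 0, 0, 0, 0], [0, 0, 0, 0, 0, 0, 0], [0, 0, 0, 0, 0, 0, 0], [0, 0, 0, 0, 0, 0, 0], [0, 0, 0, 0, 0, 0, 0]], "force": 25}}

```text
time_s: 5.85
position: [0.5267, -0.0973, 0.183]
tcp_rot: [0.0, 0.084, 0.996, -0.0]
force: [-0.6, -5.0, 2.8]
finger_gap: 0.102
```

```bash
python3 -c "
from h import *
togo((.527,-.0947,.184),170.4)
print(manip.get_obs()['torque'])"
```

```text
t 5.85 pos [ 0.5267 -0.0973  0.183 ] yawx 170.38 zax [ 5.e-04 -8.e-04 -1.e+00] F [-0.6 -5.   2.8] gap 0.102
shift now-axes [ 0.2  2.6 -1. ]
turn z -0.017756054672020127
shift after turn [ 0.2  2.6 -1. ]
[-0.97244723  0.24555043 -0.00778691]
```

>>> {"op": "apply_moves", "data": {"motion": [[0, 0, 0, -2, 0, 0, 0], [0, 0, 0, -4, 0, 0, 0], [0, 0, 0, -3, 0, 0, 0], [0, 0, 0, -1, 0, 0, 0], [0, 0, 0, 0, 0, 0, 0], [0, 0, 0, 0, 0, 0, 0], [0, 0, 0, 0, 0, 0, 0], [0, 0, 0, 0, 0, 0, 0]], "force": 25}}

```text
time_s: 6.65
position: [0.5265, -0.0969, 0.1925]
tcp_rot: [-0.0, 0.084, 0.996, 0.0]
force: [0.5, 0.8, -1.7]
finger_gap: 0.1
```

```bash
python3 -c "
from h import *
togo((.527,-.0947,.184),170.4)
print(manip.get_obs()['torque'])
a=cams.camera('scene')[:,:,::-1]
cv2.imwrite('pics/c3.png',cv2.resize(a[100:220,190:330],(700,600),interpolation=cv2.INTER_CUBIC))
"
```

```text
t 6.65 pos [ 0.5265 -0.0969  0.1925] yawx 170.38 zax [-2.e-04  2.e-04 -1.e+00] F [ 0.5  0.8 -1.7] gap 0.1
shift now-axes [-0.1  2.2  8.5]
turn z -0.019254645826976002
shift after turn [-0.1  2.2  8.5]
[0.0331066  0.00988346 0.00042646]
```

View pics/c3.png

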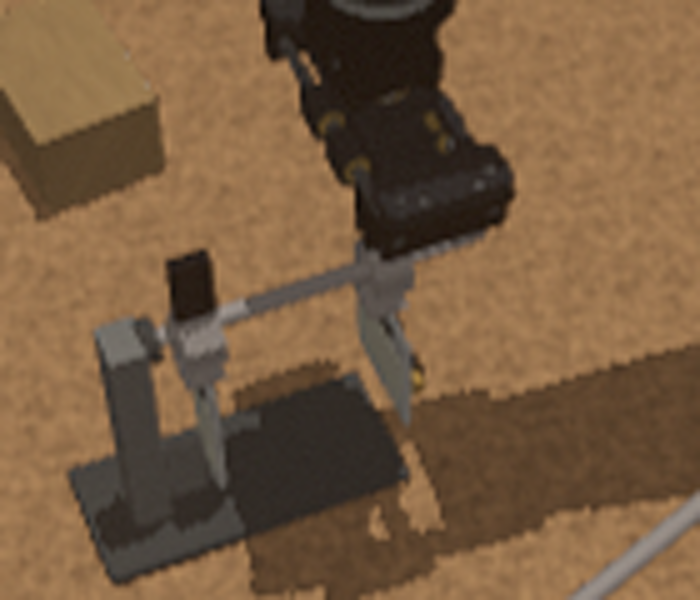

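The carrier is lifted and held straight: measured weight is about 1.7 N and the moment is near zero. I'll raise it to 26 mm and move it along the rail.

>>> {"op": "apply_moves", "data": {"motion": [[0, 0, 0, -4, 0, 0, 0], [0, 0, 0, -7, 0, 0, 0], [0, 0, 0, -5, 0, 0, 0], [0, 0, 0, -1, 0, 0, 0], [0, 3, 0, 0, 0, 0, 0], [0, 6, 0, 0, 0, 0, 0], [0, 6, 0, 0, 0, 0, 0], [0, 5, 0, 0, 0, 0, 0]]}}

```text
time_s: 7.5
position: [0.506, -0.0934, 0.2093]
tcp_rot: [-0.0, 0.084, 0.996, 0.0]
force: [-0.6, -0.3, -2.1]
finger_gap: 0.104
```

```bash
python3 -c "
from h import *
togo((.527,-.0947,.2095),170.4)
print(manip.get_obs()['torque'])
a=cams.camera('scene')[:,:,::-1]
cv2.imwrite('pics/c4.png',cv2.resize(a[100:220,190:330],(700,600),interpolation=cv2.INTER_CUBIC))
"
```

```text
t 7.5 pos [ 0.506  -0.0934  0.2093] yawx 170.38 zax [-7.e-04  2.e-04 -1.e+00] F [-0.6 -0.3 -2.1] gap 0.104
shift now-axes [-20.9   2.2  -0.2]
turn z -0.02125888145570798
shift after turn [-20.9   2.2  -0.2]
[-0.0150831   0.0129022  -0.03436829]
```

View pics/c4.png

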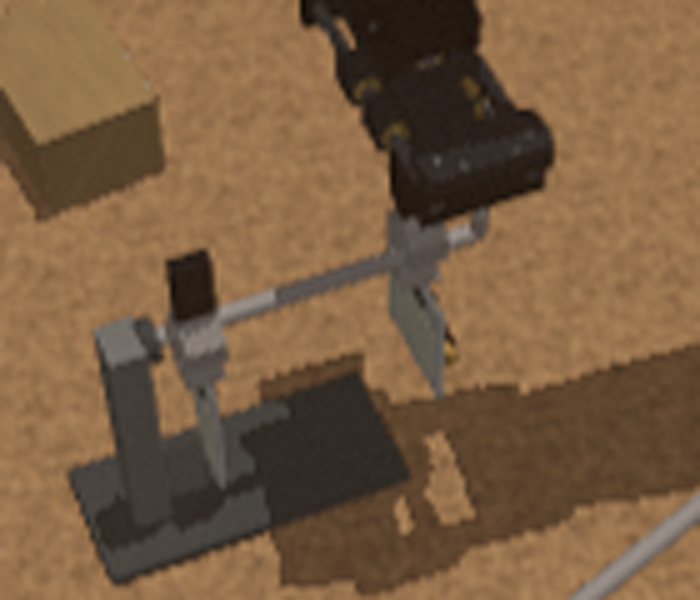

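It's clear of the bar and the end stop at (480,220) is ahead, so I'm continuing past it.

>>> {"op": "apply_moves", "data": {"motion": [[0, 6, 0, 0, 0, 0, 0], [0, 10, 0, 0, 0, 0, 0], [0, 13, 0, 0, 0, 0, 0], [0, 14, 0, 0, 0, 0, 0], [0, 14, 0, 0, 0, 0, 0], [0, 14, 0, 0, 0, 0, 0], [0, 12, 0, 0, 0, 0, 0], [0, 8, 0, 0, 0, 0, 0]]}}

```text
time_s: 8.35
position: [0.416, -0.0782, 0.2096]
tcp_rot: [0.0, 0.084, 0.996, -0.0]
force: [-0.2, 0.2, -2.1]
finger_gap: 0.106
```

```bash
python3 -c "
from h import *
# next rail: free end approach at rail x=-270 : stop + 50mm further out
s=np.array([.4515,.139]); d=np.array([np.cos(np.radians(9)),np.sin(np.radians(9))])
P=s-d*.055; print(P)
togo((*P,.2295),189.0)
print(manip.get_obs()['torque'])
a=cams.camera('scene')[:,:,::-1]
cv2.imwrite('pics/c5.png',cv2.resize(a[100:220,190:330],(700,600),interpolation=cv2.INTER_CUBIC))
"
```

```text
[0.39717714 0.1303961 ]
t 8.35 pos [ 0.416  -0.0782  0.2096] yawx 170.38 zax [ 1.e-04 -1.e-04 -1.e+00] F [-0.2  0.2 -2.1] gap 0.106
shift now-axes [ 53.4 202.5 -19.9]
turn z -18.62343160468788
shift after turn [-14.  208.9 -19.9]
[ 0.02587228 -0.02857033 -0.06882227]
```

View pics/c5.png

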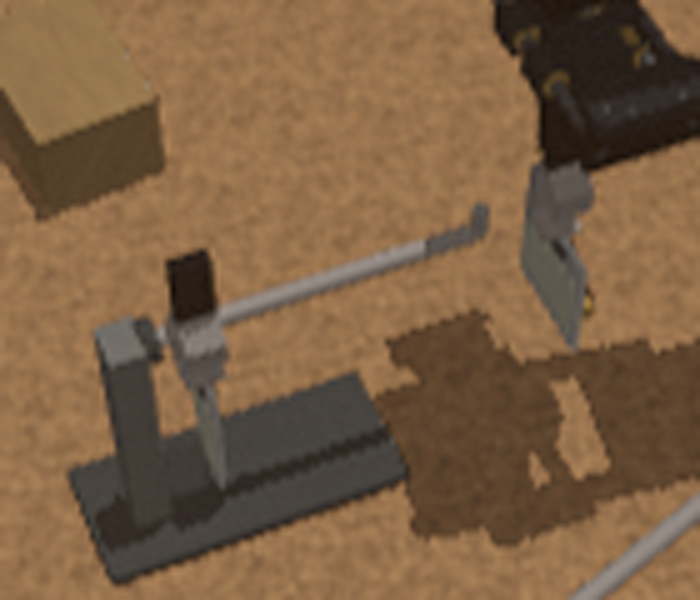

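It's off the waiting rail at (560,240) and the other carrier hasn't moved. I'll turn, rise 20 mm and cross to the next rail.

>>> {"op": "apply_moves", "data": {"motion": [[0, 0, 0, -3, 0, 0, -2], [0, 0, 0, -5, 0, 0, -4], [0, 0, 0, -5, 0, 0, -4], [0, 0, 0, -4, 0, 0, -4], [0, 0, 0, -2, 0, 0, -3], [0, 0, 4, 0, 0, 0, -1.6], [0, 0, 10, 0, 0, 0, 0], [0, 0, 16, 0, 0, 0, 0]]}}

```text
time_s: 9.2
position: [0.4123, -0.0483, 0.2284]
tcp_rot: [-0.0, -0.077, 0.997, 0.0]
force: [-0.4, 0.6, -3.1]
finger_gap: 0.102
```

>>> {"op": "apply_moves", "data": {"motion": [[0, 0, 20, 0, 0, 0, 0], [0, -1, 24, 0, 0, 0, 0], [0, -2, 27, 0, 0, 0, 0], [0, -2, 28, 0, 0, 0, 0], [0, -2, 26, 0, 0, 0, 0], [0, -2, 22, 0, 0, 0, 0], [0, -2, 16, 0, 0, 0, 0], [0, -1, 9, 0, 0, 0, 0]]}}

```text
time_s: 10.0
position: [0.3969, 0.1246, 0.2284]
tcp_rot: [-0.0, -0.079, 0.997, 0.0]
force: [-0.2, 0.0, -2.5]
finger_gap: 0.105
```

>>> {"op": "apply_moves", "data": {"motion": [[0, 0, 5, 0, 0, 0, 0], [0, 0, 2, 0, 0, 0, 0], [0, 0, 0, 0, 0, 0, 0], [0, 0, 0, 0, 0, 0, 0], [0, 0, 0, 0, 0, 0, 0], [0, 0, 0, 0, 0, 0, 0], [0, 0, 0, 0, 0, 0, 0], [0, 0, 0, 0, 0, 0, 0]]}}

```text
time_s: 10.8
position: [0.3965, 0.1298, 0.2287]
tcp_rot: [-0.0, -0.078, 0.997, -0.0]
force: [0.1, 0.4, -2.5]
finger_gap: 0.105
```

```bash
python3 -c "
from h import *
togo((.3972,.1294,.2292),189.0)
a=cams.camera('scene')[:,:,::-1]
cv2.imwrite('pics/c6.png',cv2.resize(a[140:300,250:410],(600,600),interpolation=cv2.INTER_CUBIC))
a=cams.camera('top')[:,:,::-1]
cv2.imwrite('pics/c6t.png',cv2.resize(a[145:320,140:315],(600,600),interpolation=cv2.INTER_CUBIC))
"
```

```text
t 10.8 pos [0.3965 0.1298 0.2287] yawx -171.04 zax [-0. -0. -1.] F [ 0.1  0.4 -2.5] gap 0.105
shift now-axes [-0.6 -0.5 -0.5]
turn z -0.03994891413822188
shift after turn [-0.6 -0.5 -0.5]
```

View pics/c6.png

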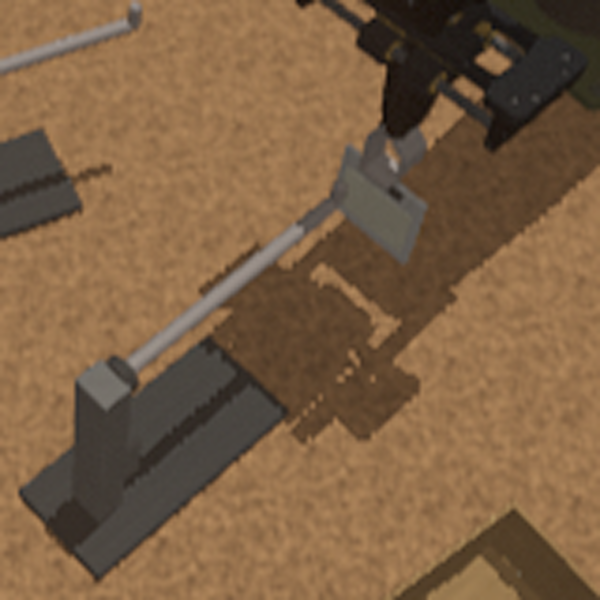

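View pics/c6t.png

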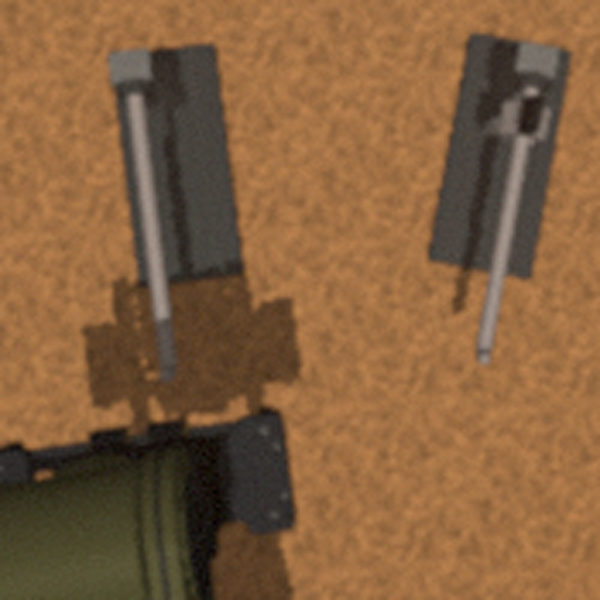

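```bash
python3 -c "
from h import *
f=lambda P:(proj('scene',P)-[250,140]+.5)*3.75-.5
for P in ((.3965,.1298,.185),(.3965,.1298,.211),(.3965,.1298,.173),(.3965,.1298,.127),(.4515,.139,.185),(.4515,.139,.207)): print(P,f(P).round(0))
d=np.array([-np.sin(np.radians(9)),np.cos(np.radians(9)),0])
for s in (-.037,.037):
  for z in (.165,.089): print('plate corner',s,z,f(np.array([.3965,.1298,z])+d*s).round(0))
"
```

```text
(0.3965, 0.1298, 0.185) [388. 158.]
(0.3965, 0.1298, 0.211) [395. 136.]
(0.3965, 0.1298, 0.173) [385. 167.]
(0.3965, 0.1298, 0.127) [374. 204.]
(0.4515, 0.139, 0.185) [335. 202.]
(0.4515, 0.139, 0.207) [340. 183.]
plate corner -0.037 0.165 [344. 143.]
plate corner -0.037 0.089 [329. 202.]
plate corner 0.037 0.165 [423. 206.]
plate corner 0.037 0.089 [402. 263.]
```

The carrier matches the predicted projection: the plate corners agree within about 2 px, and the hook window at (392,155) lies on the extended bar axis at (388,158). I'm going in over the stop.

>>> {"op": "apply_moves", "data": {"motion": [[0, -5, 0, 0, 0, 0, 0], [0, -8, -0.5, -0.5, 0, 0, 0], [0, -9, 0, 0, 0, 0, 0], [0, -9, 0, 0, 0, 0, 0], [0, -8, 0, 0, 0, 0, 0], [0, -6, 0, 0, 0, 0, 0], [0, -3, 0, 0, 0, 0, 0], [0, 0, 0, 0, 0, 0, 0]]}}

```text
time_s: 11.7
position: [0.4442, 0.137, 0.229]
tcp_rot: [-0.0, -0.078, 0.997, -0.0]
force: [-0.5, -0.3, -2.4]
finger_gap: 0.104
```

```bash
python3 -c "
from h import *
s=np.array([.4515,.1385]); d=np.array([np.cos(np.radians(9)),np.sin(np.radians(9))])
togo((*(s+d*.04),.2292),189.0)
a=cams.camera('scene')[:,:,::-1]
cv2.imwrite('pics/c7.png',cv2.resize(a[140:300,250:410],(600,600),interpolation=cv2.INTER_CUBIC))
"
```

```text
t 11.7 pos [0.4442 0.137  0.229 ] yawx -171.02 zax [-6.e-04 -1.e-04 -1.e+00] F [-0.5 -0.3 -2.4] gap 0.104
shift now-axes [-47.5   0.4  -0.2]
turn z -0.021809985704976498
shift after turn [-47.5   0.4  -0.2]
```

View pics/c7.png

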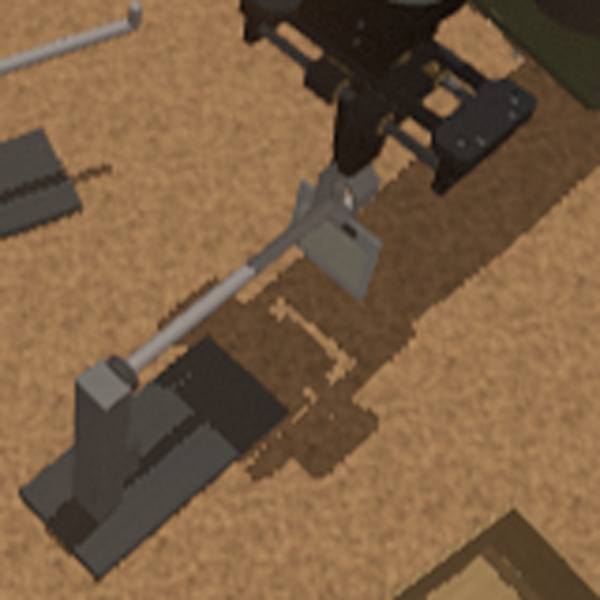

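The bar runs through the hook at (335,205) and there's no contact force. Continuing.

>>> {"op": "apply_moves", "data": {"motion": [[0, -4, 0, 0, 0, 0, 0], [0, -8, 0, 0, 0, 0, 0], [0, -10, 0, 0, 0, 0, 0], [0, -10, 0, 0, 0, 0, 0], [0, -9, 0, 0, 0, 0, 0], [0, -6, 0, 0, 0, 0, 0], [0, -3, 0, 0, 0, 0, 0], [0, 0, 0, 0, 0, 0, 0]]}}

```text
time_s: 12.55
position: [0.4936, 0.1448, 0.229]
tcp_rot: [-0.0, -0.078, 0.997, -0.0]
force: [0.1, -0.3, -1.9]
finger_gap: 0.103
```

```bash
python3 -c "
from h import *
s=np.array([.4515,.1385]); d=np.array([np.cos(np.radians(9)),np.sin(np.radians(9))])
togo((*(s+d*.045),.203),189.0)
a=cams.camera('scene')[:,:,::-1]
cv2.imwrite('pics/c8.png',cv2.resize(a[180:280,250:350],(600,600),interpolation=cv2.INTER_CUBIC))
"
```

```text
t 12.55 pos [0.4936 0.1448 0.229 ] yawx -171.02 zax [-6.e-04 -1.e-04 -1.e+00] F [ 0.1 -0.3 -1.9] gap 0.103
shift now-axes [-2.4  0.4 26. ]
turn z -0.022579869646278894
shift after turn [-2.4  0.4 26. ]
```

View pics/c8.png

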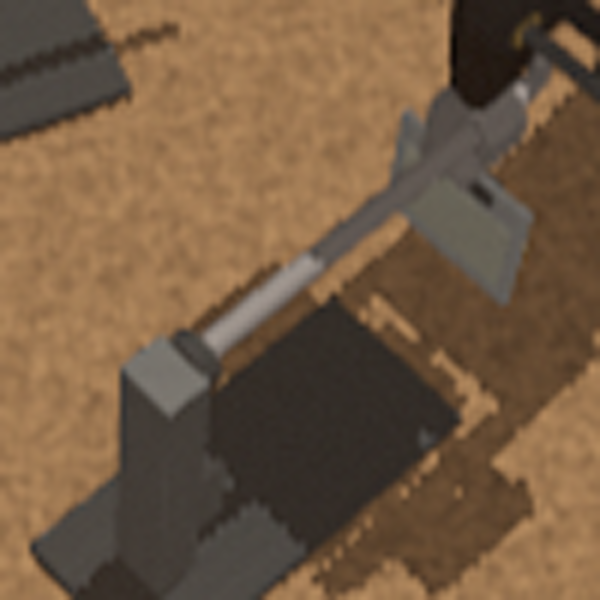

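The hook is past the end stop, which is at (540,70). I'll lower it.

>>> {"op": "apply_moves", "data": {"motion": [[0, -1, 0, 3, 0, 0, 0], [0, -1, 0, 5, 0, 0, 0], [0, 0, 0, 5, 0, 0, 0], [0, 0, 0, 4, 0, 0, 0], [0, 0, 0, 3, 0, 0, 0], [0, 0, 0, 2, 0, 0, 0], [0, 0, 0, 1, 0, 0, 0], [0, 0, 0, 0, 0, 0, 0]]}}

```text
time_s: 13.4
position: [0.4953, 0.145, 0.2061]
tcp_rot: [-0.0, -0.078, 0.997, 0.0]
force: [0.0, -0.5, -3.3]
finger_gap: 0.104
```

>>> {"op": "apply_moves", "data": {"motion": [[0, 0, 0, 1, 0, 0, 0], [0, 0, 0, 0.5, 0, 0, 0], [0, 0, 0, 0.5, 0, 0, 0], [0, 0, 0, 0.5, 0, 0, 0], [0, 0, 0, 0, 0, 0, 0], [0, 0, 0, 0, 0, 0, 0], [0, 0, 0, 0, 0, 0, 0], [0, 0, 0, 0, 0, 0, 0]]}}

```text
time_s: 14.2
position: [0.4955, 0.1449, 0.204]
tcp_rot: [0.0, -0.078, 0.997, -0.0]
force: [0.1, -2.2, -0.5]
finger_gap: 0.106
```

```bash
python3 -c "
from h import *
togo((.495,.1453,.203),189.0)
print(manip.get_obs()['torque'])
a=cams.camera('scene')[:,:,::-1]
cv2.imwrite('pics/c9.png',cv2.resize(a[180:280,250:350],(600,600),interpolation=cv2.INTER_CUBIC))
"
```

```text
t 14.2 pos [0.4955 0.1449 0.204 ] yawx -171.03 zax [ 5.e-04 -3.e-04 -1.e+00] F [ 0.1 -2.2 -0.5] gap 0.106
shift now-axes [0.4 0.5 1. ]
turn z -0.025360066675375492
shift after turn [0.4 0.5 1. ]
[-0.26709392  0.04676042 -0.02000397]
```

View pics/c9.png

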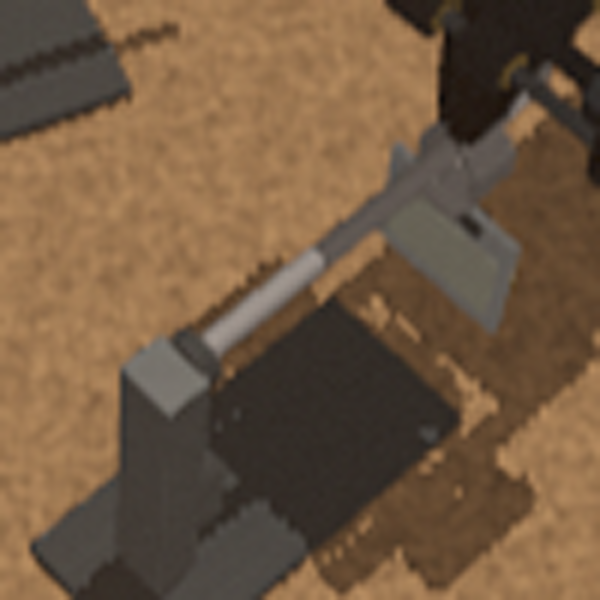

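Contact has started and the saddle is pushing slightly toward −y. I'll centre it and settle.

>>> {"op": "apply_moves", "data": {"motion": [[0, 0, -0.7, 0, 0, 0, 0], [0, 0, -0.5, 0, 0, 0, 0], [0, 0, 0, 0.4, 0, 0, 0], [0, 0, 0, 0, 0, 0, 0], [0, 0, 0, 0, 0, 0, 0], [0, 0, 0, 0, 0, 0, 0], [0, 0, 0, 0, 0, 0, 0], [0, 0, 0, 0, 0, 0, 0]]}}

```text
time_s: 15.05
position: [0.4955, 0.1439, 0.2031]
tcp_rot: [-0.0, -0.078, 0.997, 0.0]
force: [-0.4, -0.3, -2.7]
finger_gap: 0.104
```

```bash
python3 -c "
from h import *
togo((.495,.1453,.203),189.0)
print(manip.get_obs()['torque'])"
```

```text
t 15.05 pos [0.4955 0.1439 0.2031] yawx -171.02 zax [-2.e-04  2.e-04 -1.e+00] F [-0.4 -0.3 -2.7] gap 0.104
shift now-axes [0.2 1.4 0.1]
turn z -0.020837090911413725
shift after turn [0.2 1.4 0.1]
[-0.02186617 -0.0047337  -0.03870302]
```

>>> {"op": "apply_moves", "data": {"motion": [[0, 0, 0, 0.5, 0, 0, 0], [0, 0, 0, 0, 0, 0, 0], [0, 0, 0, 0.5, 0, 0, 0], [0, 0, 0, 0, 0, 0, 0], [0, 0, 0, 0, 0, 0, 0], [0, 0, 0, 0, 0, 0, 0], [0, 0, 0, 0, 0, 0, 0], [0, 0, 0, 0, 0, 0, 0]]}}

```text
time_s: 15.85
position: [0.4958, 0.1437, 0.2027]
tcp_rot: [0.0, -0.078, 0.997, -0.0]
force: [-0.7, -2.3, 3.5]
finger_gap: 0.107
```

```bash
python3 -c "
from h import *
togo((.495,.1453,.203),189.0)
print(manip.get_obs()['torque'])"
```

```text
t 15.85 pos [0.4958 0.1437 0.2027] yawx -171.02 zax [ 8.e-04 -2.e-04 -1.e+00] F [-0.7 -2.3  3.5] gap 0.107
shift now-axes [ 0.5  1.7 -0.3]
turn z -0.022164739374602505
shift after turn [ 0.5  1.7 -0.3]
[-0.4007471   0.14016846 -0.00997553]
```

Seated with the floor at about 0.2029. I'll ease up slightly and slide toward the post.

>>> {"op": "apply_moves", "data": {"motion": [[0, -3, -0.5, -0.6, 0, 0, 0], [0, -7, 0, 0, 0, 0, 0], [0, -10, 0, 0, 0, 0, 0], [0, -10, 0, 0, 0, 0, 0], [0, -10, 0, 0, 0, 0, 0], [0, -8, 0, 0, 0, 0, 0], [0, -4, 0, 0, 0, 0, 0], [0, 0, 0, 0, 0, 0, 0]]}}

```text
time_s: 16.65
position: [0.5479, 0.1517, 0.2026]
tcp_rot: [0.001, -0.078, 0.997, 0.0]
force: [0.3, -1.1, -1.1]
finger_gap: 0.104
```

```bash
python3 -c "
from h import *
s=np.array([.4515,.1370]); d=np.array([np.cos(np.radians(9)),np.sin(np.radians(9))])
togo((*(s+d*.188),.203),189.0)
print(manip.get_obs()['torque'])"
```

```text
t 16.65 pos [0.5479 0.1517 0.2026] yawx -171.03 zax [ 1.e-03  3.e-04 -1.e+00] F [ 0.3 -1.1 -1.1] gap 0.104
shift now-axes [-90.5   0.7  -0.3]
turn z -0.02513938611264166
shift after turn [-90.5   0.6  -0.3]
[-0.15149675 -0.1865534  -0.01891745]
```

>>> {"op": "apply_moves", "data": {"motion": [[0, -4, -0.3, 0, 0, 0, 0], [0, -8, 0, 0, 0, 0, 0], [0, -11, 0, 0, 0, 0, 0], [0, -12, 0, 0, 0, 0, 0], [0, -12, 0, 0, 0, 0, 0], [0, -10, 0, 0, 0, 0, 0], [0, -8, 0, 0, 0, 0, 0], [0, -4, 0, 0, 0, 0, 0]]}}

```text
time_s: 17.45
position: [0.616, 0.1622, 0.2027]
tcp_rot: [-0.0, -0.078, 0.997, 0.0]
force: [-0.8, -0.0, -1.6]
finger_gap: 0.104
```

>>> {"op": "apply_moves", "data": {"motion": [[0, -1, 0, 0, 0, 0, 0], [0, 0, 0, 0, 0, 0, 0], [0, 0, 0, 0, 0, 0, 0], [0, 0, 0, 0, 0, 0, 0], [0, 0, 0, 0, 0, 0, 0], [0, 0, 0, 0, 0, 0, 0], [0, 0, 0, 0, 0, 0, 0], [0, 0, 0, 0, 0, 0, 0]]}}

```text
time_s: 18.25
position: [0.6161, 0.1621, 0.2029]
tcp_rot: [-0.0, -0.078, 0.997, -0.0]
force: [0.6, 1.4, -1.7]
finger_gap: 0.106
```

```bash
python3 -c "
from h import *
s=np.array([.4515,.1370]); d=np.array([np.cos(np.radians(9)),np.sin(np.radians(9))])
togo((*(s+d*.188),.203),189.0)
print(manip.get_obs()['torque'])
a=cams.camera('scene')[:,:,::-1]
cv2.imwrite('pics/c10.png',cv2.resize(a[190:290,240:340],(600,600),interpolation=cv2.INTER_CUBIC))
"
```

```text
t 18.25 pos [0.6161 0.1621 0.2029] yawx -171.02 zax [-1.e-04 -1.e-04 -1.e+00] F [ 0.6  1.4 -1.7] gap 0.106
shift now-axes [-21.5   1.   -0.1]
turn z -0.020087183250325324
shift after turn [-21.5   1.   -0.1]
[0.07582941 0.08096306 0.02518727]
```

View pics/c10.png

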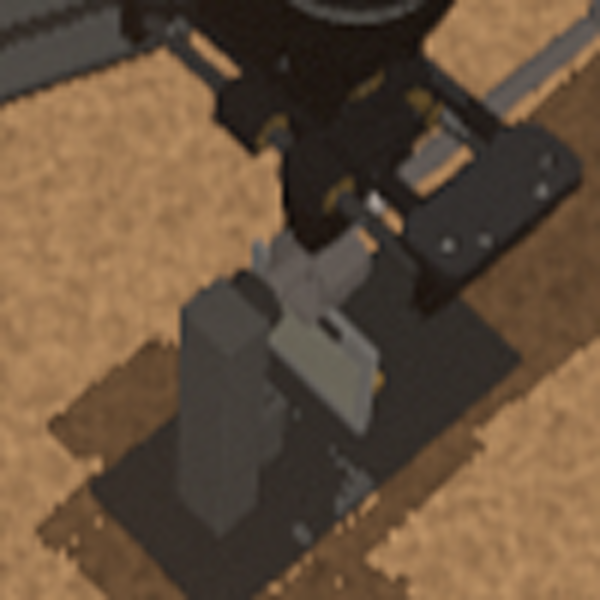

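The saddle at (310,275) is close to the collar at (255,295), with a gap left. I'll creep in.

>>> {"op": "apply_moves", "data": {"motion": [[0, -3, 0.5, 0, 0, 0, 0], [0, -4, 0, 0, 0, 0, 0], [0, -4, 0, 0, 0, 0, 0], [0, -3, 0, 0, 0, 0, 0], [0, -2, 0, 0, 0, 0, 0], [0, -1, 0, 0, 0, 0, 0], [0, 0, 0, 0, 0, 0, 0], [0, 0, 0, 0, 0, 0, 0]]}}

```text
time_s: 19.1
position: [0.6329, 0.1652, 0.2028]
tcp_rot: [-0.0, -0.078, 0.997, -0.0]
force: [0.0, -0.4, -1.6]
finger_gap: 0.103
```

>>> {"op": "apply_moves", "data": {"motion": [[0, -1, 0, 0, 0, 0, 0], [0, 0, 0, 0, 0, 0, 0], [0, -1, 0, 0, 0, 0, 0], [0, 0, 0, 0, 0, 0, 0], [0, 0, 0, 0, 0, 0, 0], [0, 0, 0, 0, 0, 0, 0], [0, 0, 0, 0, 0, 0, 0], [0, 0, 0, 0, 0, 0, 0]]}}

```text
time_s: 19.9
position: [0.6348, 0.1656, 0.2028]
tcp_rot: [-0.0, -0.078, 0.997, 0.0]
force: [0.8, 0.3, -1.8]
finger_gap: 0.099
```

>>> {"op": "apply_moves", "data": {"motion": [[0, -1, 0, 0, 0, 0, 0], [0, 0, 0, 0, 0, 0, 0], [0, -1, 0, 0, 0, 0, 0], [0, 0, 0, 0, 0, 0, 0], [0, 0, 0, 0, 0, 0, 0], [0, 0, 0, 0, 0, 0, 0], [0, 0, 0, 0, 0, 0, 0], [0, 0, 0, 0, 0, 0, 0]]}}

```text
time_s: 20.7
position: [0.6368, 0.1659, 0.2028]
tcp_rot: [-0.0, -0.078, 0.997, -0.0]
force: [-0.2, -0.2, -2.5]
finger_gap: 0.105
```

```bash
python3 -c "
from h import *
togo((.6372,.1665,.203),189.0)
print(manip.get_obs()['torque'])
a=cams.camera('scene')[:,:,::-1]
cv2.imwrite('pics/c11.png',cv2.resize(a[200:270,250:320],(700,700)[:1]*2 if 0 else (600,600),interpolation=cv2.INTER_CUBIC))
"
```

```text
t 20.7 pos [0.6368 0.1659 0.2028] yawx -171.02 zax [-1.e-04 -0.e+00 -1.e+00] F [-0.2 -0.2 -2.5] gap 0.105
shift now-axes [-0.5  0.5 -0.2]
turn z -0.019928768173599565
shift after turn [-0.5  0.5 -0.2]
[ 5.61360582e-02  3.42900482e-02 -6.44916603e-05]
```

View pics/c11.png

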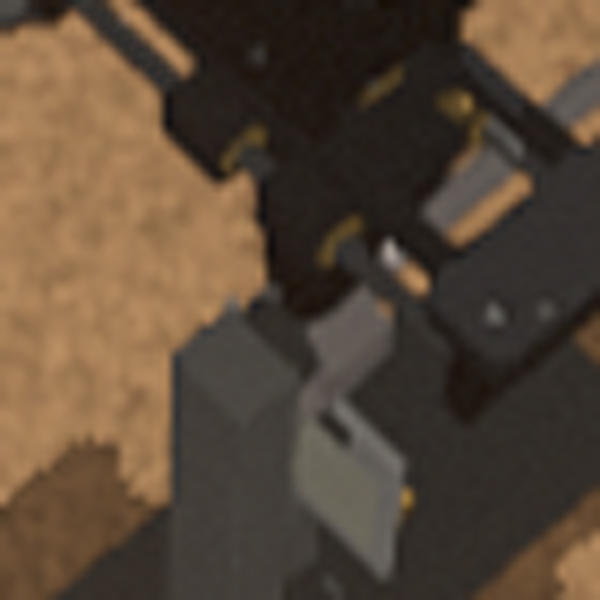

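>>> {"op": "apply_moves", "data": {"motion": [[0, -0.7, 0, 0, 0, 0, 0], [0, 0, 0, 0, 0, 0, 0], [0, -0.7, 0, 0, 0, 0, 0], [0, 0, 0, 0, 0, 0, 0], [0, -0.6, 0, 0, 0, 0, 0], [0, 0, 0, 0, 0, 0, 0], [0, 0, 0, 0, 0, 0, 0], [0, 0, 0, 0, 0, 0, 0]]}}

```text
time_s: 21.55
position: [0.6376, 0.166, 0.2029]
tcp_rot: [-0.002, -0.078, 0.997, -0.0]
force: [-6.1, -1.4, 1.0]
finger_gap: 0.105
```

Collar contact is felt at x=0.6376, with 6 N against the motion. I'll relax the push, seat the carrier and open gently.

>>> {"op": "apply_moves", "data": {"motion": [[0, 0.4, 0, 0.3, 0, 0, 0], [0, 0.3, 0, 0.2, 0, 0, 0], [0, 0, 0, 0, 0, 0, 0], [0, 0, 0, 0, 0, 0, 0], [0, 0, 0, 0, 0, 0, 0], [0, 0, 0, 0, 0, 0, 0], [0, 0, 0, 0, 0, 0, 0], [0, 0, 0, 0, 0, 0, 0]], "force": 10}}

```text
time_s: 22.35
position: [0.6376, 0.166, 0.2028]
tcp_rot: [-0.001, -0.078, 0.997, -0.0]
force: [-5.5, -1.4, 1.9]
finger_gap: 0.105
```

```bash
python3 -c "
from h import *
togo((.6376,.166,.203),189.0)
print(manip.get_obs()['torque'])
"
```

```text
t 22.35 pos [0.6376 0.166  0.2028] yawx -171.02 zax [-1.3e-03 -3.0e-04 -1.0e+00] F [-5.5 -1.4  1.9] gap 0.105
shift now-axes [-0.  -0.  -0.2]
turn z -0.019512740688014674
shift after turn [-0.  -0.  -0.2]
[-0.21948602  1.0327995  -0.03221456]
```

Still pressed lightly and seated. Opening step by step.

>>> {"op": "apply_moves", "data": {"motion": [[0, 0.3, 0, 0, 0, 0, 0], [0, 0, 0, 0, 0, 0, 0], [0.12, 0, 0, 0, 0, 0, 0], [0.14, 0, 0, 0, 0, 0, 0], [0.16, 0, 0, 0, 0, 0, 0], [0.18, 0, 0, 0, 0, 0, 0], [0.22, 0, 0, 0, 0, 0, 0], [0.26, 0, 0, 0, 0, 0, 0]], "force": 5}}

```text
time_s: 23.15
position: [0.6379, 0.1661, 0.2023]
tcp_rot: [0.0, -0.078, 0.997, 0.0]
force: [-0.8, 0.1, 0.7]
finger_gap: 0.244
```

>>> {"op": "apply_moves", "data": {"motion": [[0.3, 0, 0, 0, 0, 0, 0], [0.35, 0, 0, 0, 0, 0, 0], [0.4, 0, 0, 0, 0, 0, 0], [0.4, 0, 0, 0, 0, 0, 0], [0.4, 0, 0, 0, 0, 0, 0], [0.4, 0, 0, 0, 0, 0, 0], [0.4, 0, 0, 0, 0, 0, 0], [0.4, 0, 0, 0, 0, 0, 0]]}}

```text
time_s: 23.95
position: [0.6378, 0.166, 0.2023]
tcp_rot: [-0.0, -0.078, 0.997, -0.0]
force: [0.0, -0.7, 1.5]
finger_gap: 0.396
```

```bash
python3 -c "
from h import *
togo((.6376,.166,.203),189.0)
a=cams.camera('scene')[:,:,::-1]
cv2.imwrite('pics/c12.png',cv2.resize(a[200:270,250:320],(600,600),interpolation=cv2.INTER_CUBIC))
"
```

```text
t 23.95 pos [0.6378 0.166  0.2023] yawx -171.02 zax [-0. -0. -1.] F [ 0.  -0.7  1.5] gap 0.396
shift now-axes [ 0.2 -0.  -0.7]
turn z -0.020487684928184535
shift after turn [ 0.2 -0.  -0.7]
```

View pics/c12.png

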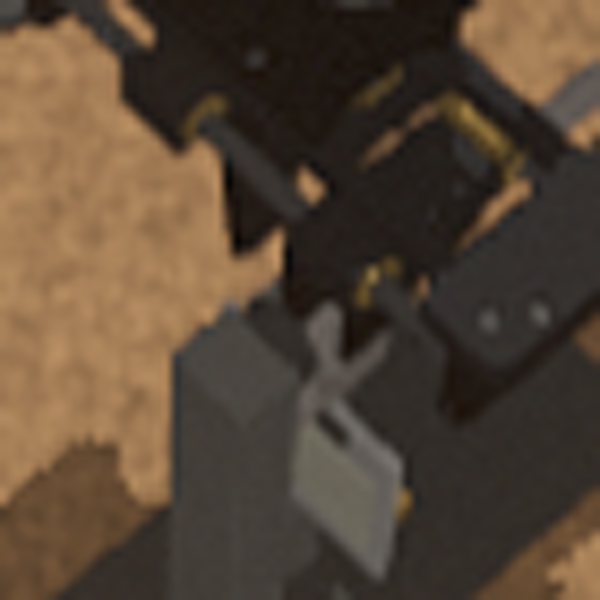

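Released, and the plate at (350,490) hasn't moved. I'll rise straight up.

>>> {"op": "apply_moves", "data": {"motion": [[0.4, 0, 0, -4, 0, 0, 0], [0.4, 0, 0, -8, 0, 0, 0], [0.4, 0, 0, -12, 0, 0, 0], [0.4, 0, 0, -16, 0, 0, 0], [0.4, 0, 0, -20, 0, 0, 0], [0.4, 0, 0, -25, 0, 0, 0], [0.4, 0, 0, -30, 0, 0, 0], [0.4, 0, 0, -15, 0, 0, 0]]}}

```text
time_s: 24.8
position: [0.6388, 0.1662, 0.3377]
tcp_rot: [0.003, -0.078, 0.997, 0.0]
force: [-0.3, 0.1, 1.5]
finger_gap: 0.401
```

>>> {"op": "apply_moves", "data": {"motion": [[0.4, 20, 0, 0, 0, 0, 0], [0.4, 40, 0, 0, 0, 0, 0], [0.4, 45, 0, 0, 0, 0, 0], [0.4, 45, 0, 0, 0, 0, 0], [0.4, 45, 0, 0, 0, 0, 0], [0.4, 30, 0, 0, 0, 0, 0], [0.4, 10, 0, 0, 0, 0, 0], [0.4, 0, 0, 0, 0, 0, 0]]}}

```text
time_s: 25.6
position: [0.4054, 0.1293, 0.3334]
tcp_rot: [0.001, -0.078, 0.997, 0.0]
force: [-0.9, -0.7, -0.5]
finger_gap: 0.402
```

```bash
python3 -c "
from h import *
a=cams.camera('scene')[:,:,::-1];b=cams.camera('top')[:,:,::-1]
cv2.imwrite('pics/s13.png',a);cv2.imwrite('pics/t13.png',b)
cv2.imwrite('pics/c13.png',np.hstack([cv2.resize(x,(390,390),interpolation=cv2.INTER_CUBIC) for x in (a[195:285,250:340],b[140:230,160:250])]))
print(manip.get_obs()['time_s'])"
```

```text
25.7
```

View pics/c13.png

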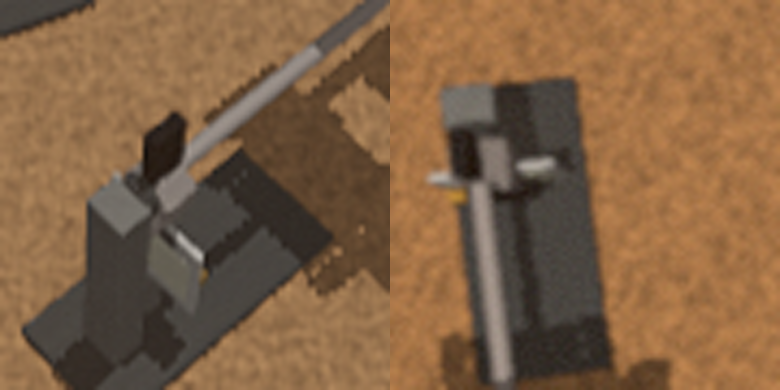

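View pics/s13.png

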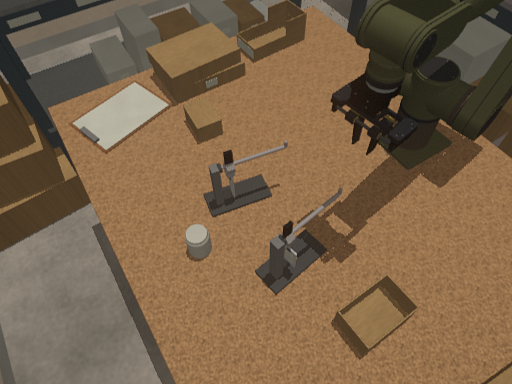

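The carrier hangs on the next rail next to the post. I'll check that it's straight, still and home.

>>> {"op": "apply_moves", "data": {"motion": [[0.4, 0, 0, 0, 0, 0, 0], [0.4, 0, 0, 0, 0, 0, 0], [0.4, 0, 0, 0, 0, 0, 0], [0.4, 0, 0, 0, 0, 0, 0], [0.4, 0, 0, 0, 0, 0, 0], [0.4, 0, 0, 0, 0, 0, 0], [0.4, 0, 0, 0, 0, 0, 0], [0.4, 0, 0, 0, 0, 0, 0]]}}

```text
time_s: 26.5
position: [0.4056, 0.1294, 0.3324]
tcp_rot: [0.0, -0.078, 0.997, -0.0]
force: [-0.4, 0.3, -0.5]
finger_gap: 0.399
```

Run:
```python
from h import *
a=cams.camera('scene')[:,:,::-1];b=cams.camera('top')[:,:,::-1]
cv2.imwrite('pics/s14.png',a);cv2.imwrite('pics/t14.png',b)
a0=cv2.imread('pics/s13.png');b0=cv2.imread('pics/t13.png')
print('diff',np.abs(a[195:285,250:330].astype(int)-a0[195:285,250:330]).mean(),np.abs(b[140:220,160:250].astype(int)-b0[140:220,160:250]).mean())
for im,(x0,x1,y0,y1) in ((a,(270,310,215,245)),(b,(165,185,165,190))):
    c=im[y0:y1,x0:x1].astype(int)
    for th in (45,50,58): print(th,[(int(q[0]),q[1],q[2].tolist()) for q in blobs(im,c.max(2)<th,np.array([x0,y0]))])
# expected from straight hanging
d=np.array([np.cos(np.radians(9)),np.sin(np.radians(9)),0]); n=np.array([-d[1],d[0],0])
C=np.array([.6376,.166,.185]); print('C')
for nm in ('scene','top'):
    sc,off=((390/90,[250,195]) if nm=='scene' else (390/90,[160,140]))
    f=lambda P:((proj(nm,P)-off+.5)*sc-.5).round(0)
    print(nm,'tab c px',proj(nm,C+[0,0,.034]).round(1))
    for lab,dy,z in (('tab top',0,.057),('plate tl',-.037,-.046),('plate tr',.037,-.046),('bl',-.037,-.122),('br',.037,-.122)):
        print(lab,f(C+n*dy+[0,0,z]))
```

```text
diff 0.9139814814814815 2.2658796296296297
45 [(84, array([287. , 229.5]), [283, 221, 9, 16])]
50 [(103, array([286.9 , 229.17]), [282, 221, 10, 18]), (22, array([302.09, 233.77]), [298, 230, 10, 8]), (7, array([304.14, 239.71]), [303, 238, 4, 4])]
58 [(111, array([286.82, 229.44]), [282, 221, 11, 18]), (101, array([304.75, 236.62]), [297, 230, 13, 15])]
45 [(40, array([177.08, 175.35]), [175, 170, 5, 11])]
50 [(53, array([177.06, 175.3 ]), [175, 170, 6, 11])]
58 [(61, array([177.08, 174.95]), [174, 170, 7, 11])]
C
scene tab c px [286.5 228.6]
tab top [162. 126.]
plate tl [111. 173.]
plate tr [198. 258.]
bl [108. 230.]
br [191. 312.]
top tab c px [178.4 174.7]
tab top [ 74. 148.]
plate tl [166. 158.]
plate tr [ 43. 174.]
bl [181. 170.]
br [ 66. 185.]
```

Run:
```python
from h import *
a=cv2.imread('pics/s14.png');b=cv2.imread('pics/t14.png')
cv2.imwrite('pics/c14.png',np.hstack([cv2.resize(x,(390,390),interpolation=cv2.INTER_CUBIC) for x in (a[215:270,265:320],b[155:200,160:205])]))
print(tri((286.9,229.3),(177.1,175.2)))
for im,(x0,x1,y0,y1) in ((a,(215,240,145,170)),(b,(289,310,165,195))):
    c=im[y0:y1,x0:x1].astype(int)
    for th in (40,50): print(th,[(int(q[0]),q[1],q[2].tolist()) for q in blobs(im,c.max(2)<th,np.array([x0,y0]))])
```

```text
(array([0.63712682, 0.16847483, 0.2189069 ]), np.float64(1.7026259355653555))
40 []
50 [(93, array([227.66, 156.81]), [224, 150, 9, 14])]
40 []
50 [(33, array([294.09, 177.97]), [292, 174, 6, 9])]
```

View pics/c14.png

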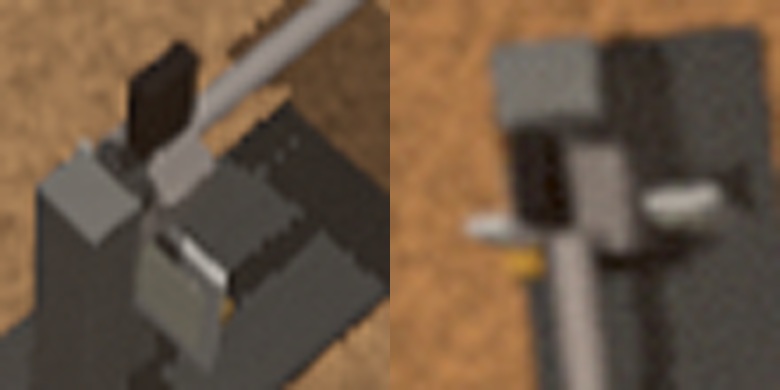

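```bash
python3 -c "
from bench import manip
print(manip.close_job(), manip.get_obs()['time_s'])"
```

```text
the job is handed in; nothing more can be done
the job is handed in; nothing more can be done
```

The wide-plated carrier now hangs on the higher next rail, home against the collar, and I handed the job in at about 26.6 s of the 51 s allowed. I gripped it by its tab, lifted it 26 mm over the waiting rail's end stop, and took it across and over the next rail's stop. I then seated it on the bar, slid it back until the collar pushed back with about 6 N, released it and moved the arm clear.

**Last checks:**
- **Home:** the tab is at (0.637, 0.1685, 0.219) m. The camera-measured rail puts the home position at x = 0.637 m, so they agree.
- **Hanging straight:** the tab lies on the bar line seen by the cameras, at the expected 34 mm above the bar axis. The plate corners match a straight hang within about 1–2 px.
- **Still:** the scene view barely changed over 0.8 s with the arm away. The top view changed slightly more, which I did not trace.
- **Other carrier:** it is within 0.2 px of where it started.
- **Bench items:** the canister, carton and bin look untouched. I judged these by eye.

**Disagreement:** the cameras put both bars about 2 mm further to +y than the arm felt on contact. I corrected for this during gripping and seating. The largest force the calls reported was about 6 N.

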